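# Fit the drilling guide over the matching angle bar

### The job

Get the bar ready for drilling: set the drilling guide (the short aluminium angle with the wooden grip) over the wider of the two long aluminium angle bars, nested ridge over ridge with its legs flat on the bar's legs, centred by eye on the middle of the bar's length. Leave both bars where they lie, and let go of the guide.

Things in the scene. Friction and masses are not known exactly. Their poses are not given: they have to be found in the camera images.
- guide_grip (a point): Middle of the guide's wooden grip. Guide: loose aluminium angle 90 mm long, legs 45 x 6 mm, standing ridge up like a roof, 64 mm wide at the feet, ridge 36 mm high, 0.15 kg. On the ridge, along it, a grip bar 60 mm long, 16 mm thick, flat sided, bare from 36 to 68 mm above the guide's underside. This point is 52 mm above the underside; x along the ridge, y across the 16 mm, z up.
- wide_bar: Wider long aluminium angle bar, loose, 180 mm long, same section as the guide (legs 45 x 6 mm), lying ridge up: 64 mm wide at the feet, 36 mm high, 0.25 kg. Origin at mid length and width on its underside (bench top); x along the ridge, y across, z up. When nested, the guide's underside is 8.5 mm and its grip's middle 60.5 mm above this origin.
- narrow_bar: Narrower long aluminium angle bar (the wrong one), loose, 180 mm long, legs 28 x 4 mm, lying ridge up: 40 mm wide at the feet, 23 mm high. Origin at mid length and width on its underside; x along the ridge, y across, z up. Guide and bars lie side by side in any order, 0.15 to 0.25 m between neighbours, small loose things in between.

How it is judged (in metres and radians):
At the end, for the whole second after the job is handed in: The guide sits nested on the wider bar: its middle within 20 mm of the bar's middle along it and 10 mm across, seated to within 4.5 mm in height, ridges parallel and both upright within 10 degrees (the bar within 6), let go (x of guide_grip in the frame of wide_bar between -0.02 and 0.02 m and y of guide_grip in the frame of wide_bar between -0.01 and 0.01 m and z of guide_grip in the frame of wide_bar between 0.056 and 0.065 m and angle between the x axis of guide_grip and the x axis of wide_bar, either way round below 0.175 rad and angle between guide_grip's own z axis and vertical below 0.175 rad and angle between wide_bar's own z axis and vertical below 0.1 rad); the robot touches nothing.
It fails at once if the wide bar is moved by more than 30 mm (distance of wide_bar from where it was at the start of the episode above 0.03 m).
It fails at once if the narrow bar is moved by more than 30 mm (distance of narrow_bar from where it was at the start of the episode above 0.03 m).
It also fails if it takes over 35 s, if anything falls off the work surface, if the arm or the gripper's body presses on something with over 40 N, if the wrist force passes 120 N, or if a joint passes its speed limit or range.

### The arm

A 7-joint arm with a two-finger parallel gripper is mounted at the origin on a cart in front of the work surface, level with it; the furniture and walls round the work are solid. World frame = base frame: x ahead of the robot, y to its left, z up, the work surface at z = 0. Lengths are in mm, angles in rad, forces in N, time in s.
With the tool pointing down it reaches from about 400 to 875 mm from the base axis. Payload 4.4 kg.
Tool frame: the origin (TCP) lies midway between the tips of the shut fingers; the grasp point (between the pads) lies 19 mm behind it; z points along the fingers, y is the line along which they close (so a half turn about z gives the same grasp; the last joint's range is limited). The gripper opens to 85 mm and grips with 20 to 120 N. Pads are 22 mm wide; open, the fingers measure 114 mm over their backs; the gripper's body (76 mm by 85 mm) begins 54 mm behind the grasp point. The pads swing forward as they close: fully open they stand 13 mm farther back than shut.
Start: joints at [-1.347, 0.628, 0.038, 1.517, -0.027, 0.996, -0.02], TCP at [185.719, 622.918, 195.413] pointing down, gripper open.
Joint ranges: [-3.06, 3.06], [-0.37, 2.12], [-1.25, 1.32], [0.18, 2.47], [-1.1, 4.24], [0.23, 1.98], [-2.94, 2.94]. Speed limits (rad/s): [2.57, 2.57, 3.14, 3.14, 3.14, 3.14, 3.14].

### API

Orientations are given as [roll, pitch, yaw] about the fixed x, y, z axes, in that order (R = Rz(yaw) Ry(pitch) Rx(roll)).
In Python, from cell import ctrl gives the robot as it stands. The module is installed in compiled form; this text tells all that it offers.
- The arm moves only by the tool step_arm, never from a script. Its argument "commands" is one flat list of numbers, 7 for each row, row after row: the shift along the tool's x, y, z in cm, then the turn, a rotation vector about the tool's x, y, z in rad, then the opening, from 0 (shut) to 1 (fully open). A call has 1 to 10 rows; each row is the pose to reach, as a shift and turn from the pose commanded when the call began, along the tool's axes at that moment; what a row does not reach only later rows make up. A row lasts 1/10 s, in which the tool goes at most 50 mm and 8.59 degrees, less where a joint would pass 70% of its speed; a pose out of reach is approached as far as the arm can. A call with a gripper value outside its range is refused whole. The fingers move at their own pace and stop on an object; the grip force is fixed at half the most. Time passes only in rows, so rows that repeat a pose let the fingers close. It gives the time, the measured TCP pose, the force, the opening and the grip force at its end, in the units of the state.
- ctrl.read_state(): the state, without advancing time (a new reading comes with each control period).
- ctrl.get_image(name): name is "scene" or "side" or "wrist"; returns a dict with "image" (384x512x3 uint8, red, green, blue), "range_z" (384x512 float32, mm along the optical axis (not along the pixel's ray), 0 where there is no reading), "vfov" (degrees; the focal length in pixels is half the picture's height over the tangent of half this angle, whatever the lens; pixels are square), "cx", "cy" (the principal point, pixels), "D" ([k1, k2, p1, p2, k3] as OpenCV has them; the pictures are not rectified), "world_to_cam" (4x4, takes a point from world to camera coordinates). Camera axes: x right, y down, z forward; pixel columns grow to the right and rows downward; lengths in mm; the calibration is good to about 2 mm. A picture is of the moment at which its call begins.
- ctrl.finish_job(): hands the job in; it is judged then, once.
The state is a dict: "clock": time; "qpos": joint angles; "qd": joint speeds; "tau": joint torques, N m; "eef_pos": TCP position; "tool_rot": TCP orientation; "force": force on the tool from outside, world axes, zero at the start; "torque": the same for the moment, N m; "width": finger opening in mm; "gripper_force": force on a finger pad.
Only numpy, scipy, OpenCV 4.12 (cv2) and the standard library are available. Lean on these libraries where they do the work, as an engineer would, in place of code of your own. Each camera call takes 0.05 s, during which the arm holds its last target. There are 200 camera calls.

## Working session

There is one attempt and no reset: what is moved stays moved. The work goes in short steps, Python scripts to look and compute and a tool call to move; the robot and the scene stay as the last step left them, time stands still between calls to the robot, and variables do not carry over. Pictures are saved under pics/ and viewed, at most 10 in all, crops included, and the job is handed in when it is done.

Besides the shell and the picture viewer there is one more tool, called after "Call:" in YAML: its name, and indented under it one key for each argument. step_arm: Moves the arm, as the interface text tells. Its arguments: {"type":"object","properties":{"commands":{"type":"array"}},"required":["commands"]}

```bash
mkdir -p pics
cat > h.py <<'E'
import numpy as np, cv2, pickle
from cell import ctrl
from scipy.spatial.transform import Rotation as R
def grab(n,f):
    d=ctrl.get_image(n); pickle.dump(d,open(f'pics/{f}.pkl','wb')); cv2.imwrite(f'pics/{f}.png',d['image'][:,:,::-1]); return d
def cloud(d):
    z=d['range_z']; h,w=z.shape; f=h/2/np.tan(np.radians(d['vfov'])/2)
    K=np.array([[f,0,d['cx']],[0,f,d['cy']],[0,0,1.]])
    u,v=np.meshgrid(np.arange(w),np.arange(h)); p=np.stack([u,v],-1).reshape(-1,1,2).astype(float)
    n=cv2.undistortPoints(p,K,np.array(d['D'],float)).reshape(h,w,2)
    P=np.dstack([n[...,0]*z,n[...,1]*z,z,np.ones_like(z)])
    W=P@np.linalg.inv(d['world_to_cam']).T
    W=W[...,:3]; W[z==0]=np.nan; return W
E
python3 - <<'E'
from h import *
a=[grab(n,n+'0') for n in('scene','side')]
cv2.imwrite('pics/both.png',cv2.resize(np.vstack([d['image'] for d in a])[:,:,::-1],(400*2//2*1,600)))
s=ctrl.read_state();print(s['eef_pos'],s['tool_rot'],s['clock'],s['width'])
E
```

```text
[185.53416659 622.28525309 194.5762477 ] [-3.13983691e+00  3.22697970e-05  2.85178240e+00] 0.1 85.61620390995182
```

View pics/scene0.png

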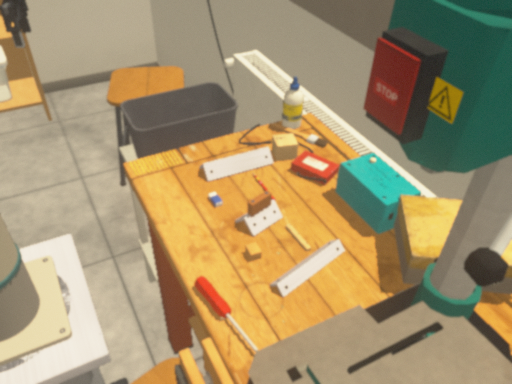

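View pics/side0.png

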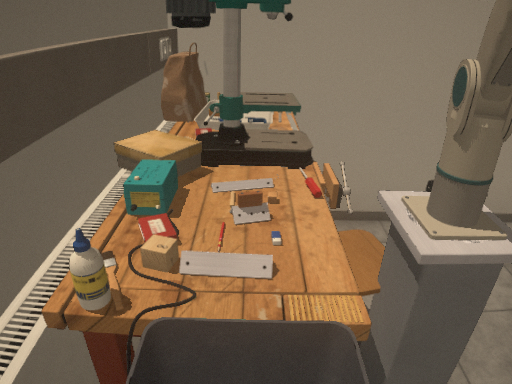

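The scene view shows a bar at about (238,163), the guide with its brown grip at (262,210) and another bar at (310,266). In the side view they are at (227,265), (250,207) and (243,186). Next I measure them from the range data.

Run:
```python
from h import *
for n,pts in (('scene',dict(A=(238,163),G=(262,205),B=(310,266))),('side',dict(A=(227,265),G=(250,203),B=(243,186)))):
    d=pickle.load(open(f'pics/{n}0.pkl','rb')); W=cloud(d)
    m=((W[...,2]>7)&(W[...,2]<90)).astype(np.uint8)
    k,l=cv2.connectedComponents(m,connectivity=4)
    for a,(u,v) in pts.items():
        p=W[v,u]
        i=l[v,u]; Q=W[l==i] if i else np.zeros((1,3))
        Q=Q[np.hypot(*(Q[:,:2]-p[:2]).T)<130]
        (c,sz,an)=cv2.minAreaRect(Q[:,:2].astype(np.float32))
        print(n,a,p.round(),len(Q),'z',np.percentile(Q[:,2],[50,95,99]).round(),'rect',np.round(c),np.round(sz),round(an,1))
        zt=np.percentile(Q[:,2],97); T=Q[(Q[:,2]>zt-8)]
        (c,sz,an)=cv2.minAreaRect(T[:,:2].astype(np.float32)); print('   top',len(T),np.round(c),np.round(sz),round(an,1))
```

```text
scene A [571. 200.  21.] 1179 z [22. 36. 38.] rect [571. 200.] [ 59. 187.] 78.8
   top 333 [574. 209.] [ 20. 179.] 88.1
scene G [534.   6.  51.] 1065 z [28. 69. 71.] rect [551.  24.] [142.  78.] 28.1
   top 184 [531.  14.] [59. 18.] 18.2
scene B [ 552. -161.   17.] 1146 z [15. 23. 25.] rect [ 555. -153.] [180.  36.] 14.4
   top 531 [ 555. -154.] [180.  21.] 15.3
side A [570. 230.  18.] 1948 z [21. 34. 35.] rect [573. 228.] [ 34. 182.] 88.0
   top 596 [572. 218.] [ 14. 180.] 88.3
side G [528.  21.  43.] 914 z [29. 68. 69.] rect [528.  18.] [91. 54.] 13.7
   top 134 [529.  13.] [59. 18.] 15.9
side B [ 550. -141.    9.] 447 z [15. 22. 23.] rect [ 551. -145.] [180.  26.] 12.2
   top 235 [ 551. -149.] [179.  16.] 13.6
```

The wide bar is A, 36 mm high, at about (573, 213) with its axis at -1.8°. The grip is at about (530, 13) with its axis at +17°. I'll move towards it.

Call:
step_arm:
  commands: [-5,-4.8,0,0,0,-0.1,1,-10,-9.6,0,0,0,-0.2,1,-15,-14.4,0,0,0,-0.3,1,-20,-19.2,0,0,0,-0.4,1,-25,-24,0,0,0,-0.5,1,-30,-28.8,0,0,0,-0.586,1,-35,-33.6,0,0,0,-0.586,1,-40,-38.4,1,0,0,-0.586,1,-45,-43.2,2,0,0,-0.586,1,-50.4,-48.5,3,0,0,-0.586,1]

```text
clock: 1.1
eef_pos: [432.7, 186.4, 184.3]
tool_rot: [3.142, 0.0, -2.845]
force: [0.4, 1.3, 0.3]
width: 85.5
gripper_force: 0.0
```

```bash
cat >> h.py <<'E'
def shift(target,axis_y=None):
    s=ctrl.read_state(); M=R.from_euler('xyz',s['tool_rot']).as_matrix()
    print('t',s['clock'],'pos',np.round(s['eef_pos'],1),'rot',np.round(s['tool_rot'],3),'w',round(s['width'],1),'F',np.round(s['force'],1))
    print('shift cm',np.round(M.T@(np.array(target)-s['eef_pos'])/10,2),'y heading',round(np.degrees(np.arctan2(M[1,1],M[0,1])),1))
E
python3 - <<'E'
from h import *
shift([530,13.5,150])
E
```

```text
t 1.1 pos [432.7 186.4 184.3] rot [ 3.142  0.    -2.845] w 85.5 F [0.4 1.3 0.3]
shift cm [ -4.25 -19.38   3.43] y heading 107.0
```

Call:
step_arm:
  commands: [-1.0,-4.8,1,0,0,0,1,-2.1,-9.6,2,0,0,0,1,-3.2,-14.5,3,0,0,0,1,-4.2,-19.4,3.4,0,0,0,1,-4.2,-19.4,3.4,0,0,0,1,-4.2,-19.4,3.4,0,0,0,1,-4.2,-19.4,3.4,0,0,0,1]

```text
clock: 1.8
eef_pos: [528.1, 16.4, 150.1]
tool_rot: [3.14, -0.001, -2.844]
force: [-0.1, 0.3, 0.1]
width: 85.6
gripper_force: 0.0
```

Run:
```python
from h import *
shift([530,13.5,150])
d=grab('wrist','w1'); W=cloud(d)
m=(W[...,2]>58)&(W[...,2]<76)&(np.hypot(W[...,0]-530,W[...,1]-13)<45)
T=W[m]; print(len(T),np.median(T[:,2]),cv2.minAreaRect(T[:,:2].astype(np.float32)),T.mean(0))
```

```text
t 1.8 pos [528.1  16.4 150.1] rot [ 3.140e+00 -1.000e-03 -2.844e+00] w 85.6 F [-0.1  0.3  0.1]
shift cm [-0.1  -0.34  0.01] y heading 107.1
1069 68.71558443857538 ((528.0370483398438, 13.95699405670166), (59.07360076904297, 15.905680656433105), 15.411816596984863) [526.1986175   13.4303802   68.49437796]
```

View pics/w1.png

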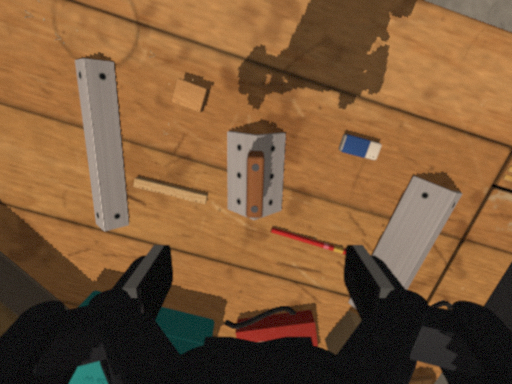

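The wrist view shows the grip at (255,185) between the fingers. It measures (528, 14) with its axis at about 16°, so I'll go down and grip it.

Call:
step_arm:
  commands: [0.05,-0.23,4,0,0,0.022,1,0.05,-0.23,7,0,0,0.022,1,0.05,-0.23,9.5,0,0,0.022,1,0.05,-0.23,11.4,0,0,0.022,1,0.05,-0.23,11.4,0,0,0.022,1,0.05,-0.23,11.4,0,0,0.022,1]

```text
clock: 2.45
eef_pos: [528.9, 14.1, 36.7]
tool_rot: [3.141, -0.0, -2.865]
force: [0.8, 0.3, 0.4]
width: 85.5
gripper_force: 0.0
```

Call:
step_arm:
  commands: [0,0,0,0,0,0,0.5,0,0,0,0,0,0,0.3,0,0,0,0,0,0,0.1,0,0,0,0,0,0,0,0,0,0,0,0,0,0,0,0,0,0,0,0,0,0,0,0,0,0,0,0]

```text
clock: 3.15
eef_pos: [529.0, 12.6, 36.3]
tool_rot: [3.142, -0.0, -2.867]
force: [0.7, -0.1, -0.5]
width: 0.1
gripper_force: 0.0
```

The fingers shut on nothing, so I'll look.

Run:
```python
from h import *
shift([530,13.5,150])
d=grab('wrist','w2'); e=grab('side','s2');
a=d['image']; b=cv2.resize(e['image'][130:300,130:357],(512,384),interpolation=cv2.INTER_CUBIC)
cv2.imwrite('pics/c2.png',cv2.resize(np.hstack([a,b])[:,:,::-1],(800,300)))
```

```text
t 3.15 pos [529.   12.6  36.3] rot [ 3.142 -0.    -2.867] w 0.1 F [ 0.7 -0.1 -0.5]
shift cm [ -0.12   0.06 -11.37] y heading 105.7
```

View pics/c2.png

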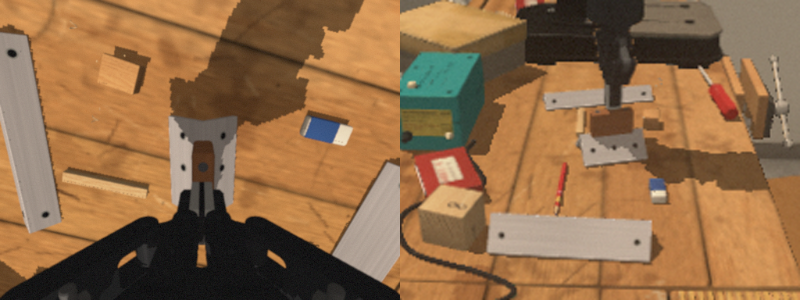

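Run:
```python
from h import *
d=pickle.load(open('pics/w2.pkl','rb'));W=cloud(d)
for p in [(260,190),(260,210),(260,225),(260,235),(258,245),(265,245),(260,255),(228,200),(292,200)]: print('w',p,W[p[1],p[0]].round(1))
m=(W[...,2]>58)&(W[...,2]<76)&(np.hypot(W[...,0]-530,W[...,1]-13)<45);T=W[m];print(T.min(0),T.max(0))
d=pickle.load(open('pics/s2.pkl','rb'));W=cloud(d)
for v in range(150,215,4): print('s',v,[W[v,u].round().tolist() for u in (245,249,253)])
f=192/np.tan(np.radians(d['vfov'])/2);K=np.array([[f,0,d['cx']],[0,f,d['cy']],[0,0,1.]])
q=(d['world_to_cam']@[529,12.6,36.3,1])[:3];print(cv2.projectPoints(q[None],np.zeros(3),np.zeros(3),K,np.array(d['D'],float))[0])
```

```text
w (260, 190) [499.4   6.6  58.7]
w (260, 210) [507.    8.7  69.5]
w (260, 225) [515.8  11.2  68.2]
w (260, 235) [516.1  11.3  80. ]
w (258, 245) [516.4  10.3  90.7]
w (265, 245) [515.3  13.4  91.1]
w (260, 255) [516.4  11.2  99.6]
w (228, 200) [525.3  -9.5  15.7]
w (292, 200) [513.6  35.1  13.1]
[497.94789503  -0.63784086  58.0518126 ] [524.6168672   21.34859795  75.93233177]
s 150 [[543.0, 10.0, 175.0], [533.0, 32.0, 183.0], [524.0, 51.0, 190.0]]
s 154 [[542.0, 33.0, 173.0], [533.0, 33.0, 174.0], [524.0, 53.0, 181.0]]
s 158 [[542.0, 23.0, 160.0], [533.0, 36.0, 165.0], [524.0, 51.0, 171.0]]
s 162 [[542.0, 24.0, 151.0], [533.0, 34.0, 155.0], [524.0, 40.0, 158.0]]
s 166 [[542.0, 23.0, 140.0], [533.0, 28.0, 142.0], [524.0, 71.0, 161.0]]
s 170 [[542.0, 3.0, 122.0], [532.0, 28.0, 133.0], [523.0, 68.0, 150.0]]
s 174 [[542.0, 5.0, 112.0], [532.0, 41.0, 129.0], [523.0, 53.0, 134.0]]
s 178 [[546.0, -218.0, -0.0], [532.0, 41.0, 118.0], [523.0, 26.0, 112.0]]
s 182 [[544.0, -152.0, 17.0], [532.0, 24.0, 100.0], [522.0, 26.0, 101.0]]
s 186 [[544.0, -146.0, 7.0], [532.0, 22.0, 89.0], [522.0, 23.0, 90.0]]
s 190 [[544.0, -136.0, -1.0], [531.0, 24.0, 79.0], [522.0, 18.0, 76.0]]
s 194 [[541.0, 24.0, 68.0], [531.0, 20.0, 67.0], [522.0, 17.0, 65.0]]
s 198 [[541.0, 26.0, 59.0], [531.0, 19.0, 55.0], [521.0, 19.0, 55.0]]
s 202 [[540.0, 26.0, 48.0], [531.0, 23.0, 46.0], [521.0, 20.0, 45.0]]
s 206 [[540.0, 24.0, 35.0], [531.0, 22.0, 35.0], [521.0, 15.0, 31.0]]
s 210 [[540.0, 25.0, 25.0], [530.0, 25.0, 26.0], [521.0, 20.0, 23.0]]
s 214 [[540.0, 31.0, 17.0], [530.0, 30.0, 17.0], [520.0, 31.0, 18.0]]
[[[249.698328   203.61487647]]]
```

Run:
```python
from h import *
e=pickle.load(open('pics/s2.pkl','rb'))['image'][140:230,195:305]; w=pickle.load(open('pics/w2.pkl','rb'))['image'][140:320,150:370]
cv2.imwrite('pics/c3.png',np.hstack([cv2.resize(x,(400,328),interpolation=cv2.INTER_CUBIC) for x in(e,w)])[:,:,::-1])
```

```text
(no output)
```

View pics/c3.png

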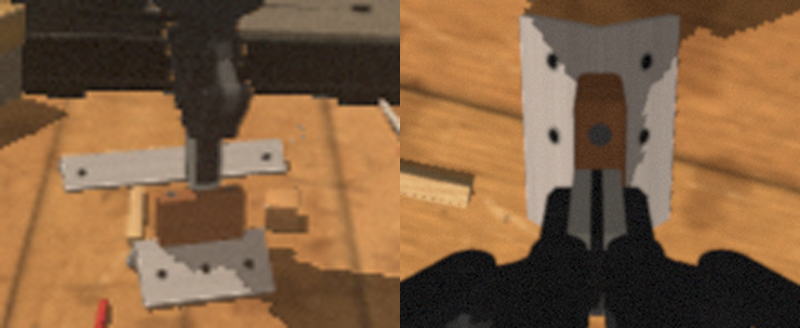

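The fingers shut just above the grip. The tips are at z≈72 although the TCP reads 36, while x and y line up. So the height reading is about 36 mm too low compared with the cameras. I'll open, go lower while watching the force, and grip again.

Call:
step_arm:
  commands: [0,0,0,0,0,0,1,0,0,0,0,0,0,1,0,0,0,0,0,0,1,0,0,0,0,0,0,1,0,0,0,0,0,0,1,0,0,1,0,0,0,1,0,0,2,0,0,0,1,0,0,2.5,0,0,0,1,0,0,2.5,0,0,0,1]

```text
clock: 4.15
eef_pos: [528.0, 12.6, 10.0]
tool_rot: [3.141, -0.002, -2.867]
force: [-0.7, 1.2, -0.2]
width: 85.5
gripper_force: 0.0
```

Call:
step_arm:
  commands: [0,0,0.3,0,0,0,1,0,0,0.6,0,0,0,1,0,0,1,0,0,0,1,0,0,1,0,0,0,1]

```text
clock: 4.55
eef_pos: [528.7, 12.7, 0.9]
tool_rot: [3.141, -0.001, -2.867]
force: [0.2, -0.6, 0.4]
width: 85.1
gripper_force: 0.0
```

Call:
step_arm:
  commands: [0,0,0,0,0,0,0.5,0,0,0,0,0,0,0.3,0,0,0,0,0,0,0.1,0,0,0,0,0,0,0,0,0,0,0,0,0,0,0,0,0,0,0,0,0,0,0,0,0,0,0,0]

```text
clock: 5.25
eef_pos: [529.1, 12.7, 1.5]
tool_rot: [-3.142, 0.0, -2.867]
force: [-0.6, 0.9, 2.7]
width: 15.3
gripper_force: 59.0
```

Gripped at 15.3 mm. Next I lift, and refine the bar's ridge from the first clouds.

Call:
step_arm:
  commands: [0,0,-1,0,0,0,0,0,0,-3,0,0,0,0,0,0,-5,0,0,0,0,0,0,-7,0,0,0,0,0,0,-9,0,0,0,0,0,0,-9,0,0,0,0,0,0,-9,0,0,0,0]

```text
clock: 5.95
eef_pos: [529.0, 12.6, 91.5]
tool_rot: [-3.141, 0.0, -2.867]
force: [-0.8, -0.4, -2.5]
width: 15.1
gripper_force: 58.6
```

```bash
cat > bar.py <<'E'
from h import *
def faces(W,tag):
    m=(W[...,2]>5)&(W[...,2]<42)&(abs(W[...,0]-573)<100)&(abs(W[...,1]-213-(573-W[...,0])*0.03)<40)
    Q=W[m]; out=[]
    # along/across coordinates with heading -1.8
    a=np.radians(-1.8); u=(Q[:,0]-573)*np.cos(a)+(Q[:,1]-213)*np.sin(a); v=-(Q[:,0]-573)*np.sin(a)+(Q[:,1]-213)*np.cos(a)
    print(tag,'along',np.percentile(u,[.5,99.5]).round(1))
    for c in range(-32,34,4):
        s=(abs(v-c)<2); 
        if s.sum()>8: print((c,int(s.sum()),round(float(np.median(Q[s,2])),1)),end=' ')
    print()
    # heading: fit v vs u at z bands on each side
    for sg in (-1,1):
        s=(sg*v>3)&(Q[:,2]>8)&(abs(u)<85)
        if s.sum()>100:
            A=np.c_[u[s],v[s],np.ones(s.sum())]; k=np.linalg.lstsq(A,Q[s,2],rcond=None)[0]; print('  face',sg,s.sum(),k.round(3),'dheading deg',round(-np.degrees(k[0]/k[1]),2))
E
python3 - <<'E'
from bar import *
for n in('scene0','side0','w1'):faces(cloud(pickle.load(open(f'pics/{n}.pkl','rb'))),n)
d=grab('side','s4');W=cloud(d);grab('wrist','w4');shift([573,213,100])
e=pickle.load(open('pics/w4.pkl','rb'))
cv2.imwrite('pics/c4.png',cv2.resize(np.hstack([d['image'],e['image']])[:,:,::-1],(800,300)))
E
```

```text
scene0 along [-89.2  89.6]
(-32, 10, 8.5) (-28, 119, 7.9) (-24, 153, 11.1) (-20, 155, 15.2) (-16, 156, 19.2) (-12, 146, 23.2) (-8, 162, 27.1) (-4, 155, 31.1) (0, 134, 35.0) (4, 31, 35.0) 
  face -1 873 [2.0000e-03 9.2400e-01 3.4433e+01] dheading deg -0.11
side0 along [-90.9  88.5]
(0, 129, 34.2) (4, 261, 31.7) (8, 290, 27.6) (12, 254, 23.4) (16, 275, 19.6) (20, 272, 15.6) (24, 282, 11.6) (28, 241, 7.9) (32, 68, 6.2) 
  face 1 1578 [-2.0000e-03 -9.7800e-01  3.5348e+01] dheading deg -0.11
w1 along [-92.3  99.8]
(-28, 397, 7.1) (-24, 488, 10.9) (-20, 512, 15.0) (-16, 511, 19.0) (-12, 551, 23.0) (-8, 558, 26.9) (-4, 598, 31.0) (0, 573, 34.9) (4, 110, 35.0) (8, 83, 30.5) (12, 81, 26.6) (16, 83, 22.5) (20, 76, 18.7) (24, 75, 14.4) (28, 76, 10.2) (32, 49, 7.0) 
  face -1 2871 [-1.0000e-03  9.9500e-01  3.4855e+01] dheading deg 0.05
  face 1 504 [-2.0000e-03 -1.0030e+00  3.8527e+01] dheading deg -0.1
t 6.05 pos [528.1  12.6  90.5] rot [ 3.141e+00 -2.000e-03 -2.867e+00] w 15.1 F [ 0.2 -0.2 -1.9]
shift cm [-9.75 18.08 -0.96] y heading 105.7
```

View pics/c4.png

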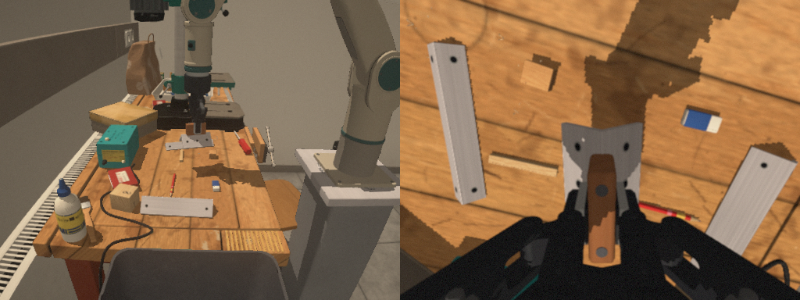

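The guide is held level at the TCP. The bar's middle is at about (573, 214), heading -1.85°. I'll move over it at this height with a +0.306 turn about the tool z.

Call:
step_arm:
  commands: [-2,3.7,0,0,0,0.06,0,-4,7.3,0,0,0,0.12,0,-6,11,0,0,0,0.18,0,-8,14.7,0,0,0,0.25,0,-9.8,18.2,0,0,0,0.306,0,-9.8,18.2,0,0,0,0.306,0,-9.8,18.2,0,0,0,0.306,0,-9.8,18.2,0,0,0,0.306,0]

```text
clock: 6.85
eef_pos: [573.3, 212.4, 90.3]
tool_rot: [-3.139, -0.002, 3.109]
force: [0.5, -0.9, -2.8]
width: 15.4
gripper_force: 59.0
```

Run:
```python
from h import *
shift([573,214,50])
for n in('side','scene','wrist'):
    W=cloud(grab(n,n+'5'))
    m=(W[...,2]>120)&(W[...,2]<165)&(np.hypot(W[...,0]-573,W[...,1]-214)<60); Q=W[m]
    # guide plate: points z 85..125
    P=W[(W[...,2]>84)&(W[...,2]<112)&(np.hypot(W[...,0]-573,W[...,1]-214)<60)]
    for X in(P,): print(n,len(X),cv2.minAreaRect(X[:,:2].astype(np.float32)) if len(X)>9 else '',np.percentile(X,[1,99],axis=0).round() if len(X) else '')
```

```text
t 6.85 pos [573.3 212.4  90.3] rot [-3.139e+00 -2.000e-03  3.109e+00] w 15.4 F [ 0.5 -0.9 -2.8]
shift cm [0.03 0.17 4.03] y heading 88.1
side 750 ((574.61083984375, 215.7772979736328), (91.57769775390625, 57.57866668701172), 0.45770424604415894) [[530. 222.  90.]
 [619. 243. 112.]]
scene 396 ((576.4957275390625, 210.75955200195312), (62.579959869384766, 91.86915588378906), 87.46990966796875) [[531. 181.  92.]
 [620. 241. 112.]]
wrist 4262 ((563.162841796875, 212.87579345703125), (63.2801513671875, 69.71109008789062), 88.21800994873047) [[528. 182.  94.]
 [589. 244. 112.]]
```

The guide's centre is about (574.7, 212.5). I'll correct by (-1.5, +1.5) mm while going down.

Call:
step_arm:
  commands: [0.15,0.15,1.5,0,0,0,0,0.15,0.15,3,0,0,0,0,0.15,0.15,4.5,0,0,0,0,0.15,0.15,5.5,0,0,0,0,0.15,0.15,6.3,0,0,0,0,0.15,0.15,6.8,0,0,0,0,0.15,0.15,7.2,0,0,0,0,0.15,0.15,7.5,0,0,0,0,0.15,0.15,7.5,0,0,0,0]

```text
clock: 7.9
eef_pos: [572.6, 216.0, 16.2]
tool_rot: [-3.142, -0.0, 3.11]
force: [-0.2, 0.1, -1.6]
width: 15.1
gripper_force: 59.0
```

Call:
step_arm:
  commands: [0,0,0.15,0,0,0,0,0,0,0.3,0,0,0,0,0,0,0.4,0,0,0,0,0,0,0.4,0,0,0,0]

```text
clock: 8.3
eef_pos: [572.6, 215.9, 12.3]
tool_rot: [-3.142, -0.0, 3.11]
force: [-0.4, -0.1, -2.1]
width: 15.3
gripper_force: 59.0
```

Call:
step_arm:
  commands: [0,-0.1,0,0,0,0,0,0,-0.1,0.1,0,0,0,0,0,-0.1,0.2,0,0,0,0,0,-0.1,0.25,0,0,0,0,0,-0.1,0.25,0,0,0,0]

```text
clock: 8.8
eef_pos: [572.9, 214.3, 10.2]
tool_rot: [-3.141, 0.0, 3.109]
force: [-0.9, -1.1, 3.6]
width: 15.2
gripper_force: 59.9
```

Run:
```python
from h import *
d=grab('side','s6');c=grab('scene','c6')
cv2.imwrite('pics/c6.png',np.hstack([cv2.resize(x,(400,300),interpolation=cv2.INTER_CUBIC) for x in(d['image'][190:295,150:290],c['image'][100:205,170:310])])[:,:,::-1])
```

```text
(no output)
```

View pics/c6.png

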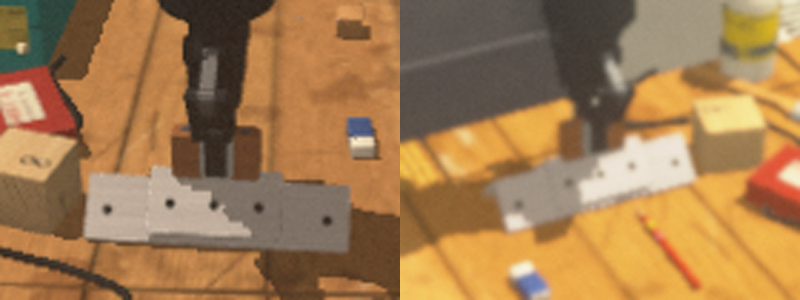

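In the side crop the guide spans x 150–283 on a bar spanning 85–350. It is centred and nested, and the force rise shows contact. I'll release and retreat upwards.

Call:
step_arm:
  commands: [0,0,0,0,0,0,0.2,0,0,0,0,0,0,0.4,0,0,0,0,0,0,0.6,0,0,0,0,0,0,0.8,0,0,0,0,0,0,0.8,0,0,0,0,0,0,0.8,0,0,-1,0,0,0,0.8,0,0,-3,0,0,0,0.8,0,0,-6,0,0,0,0.8,0,0,-10,0,0,0,0.8]

```text
clock: 9.9
eef_pos: [571.4, 214.5, 110.2]
tool_rot: [-3.14, -0.003, 3.11]
force: [0.4, 0.3, -0.8]
width: 68.2
gripper_force: 0.0
```

Call:
step_arm:
  commands: [0,0,-4,0,0,0,0.8,0,0,-4,0,0,0,0.8,0,0,-4,0,0,0,0.8]

```text
clock: 10.2
eef_pos: [573.3, 215.2, 151.6]
tool_rot: [3.14, 0.003, 3.11]
force: [-0.6, 1.3, 0.5]
width: 68.3
gripper_force: 0.0
```

Run:
```python
from h import *
d=grab('side','s7');c=grab('wrist','w7')
cv2.imwrite('pics/c7.png',np.hstack([cv2.resize(x,(400,300),interpolation=cv2.INTER_CUBIC) for x in(d['image'][190:295,150:290],c['image'])])[:,:,::-1])
W=np.vstack([cloud(x).reshape(-1,3) for x in (d,c)])
m=(W[:,2]>68)&(W[:,2]<84)&(np.hypot(W[:,0]-573,W[:,1]-214)<40);T=W[m];print(np.median(T[:,2]),cv2.minAreaRect(T[:,:2].astype(np.float32)))
B=cloud(d);B=B[(B[...,2]>8)&(B[...,2]<42)&(abs(B[...,0]-573)<110)&(abs(B[...,1]-213)<40)];print('bar x',np.percentile(B[:,0],[.5,99.5]))
```

```text
76.98201609568068 ((572.5643920898438, 214.2002716064453), (17.49057960510254, 60.40158462524414), 88.33979797363281)
bar x [482.58293836 682.24229359]
```

View pics/c7.png

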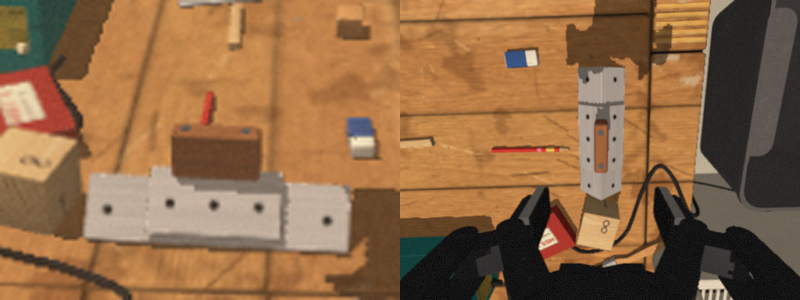

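The guide sits nested, with its grip top at z≈77 (76.5 expected) and centred at (572.6, 214.2). It is released and the gripper is clear, so I'm handing the job in.

```bash
python3 -c "
from cell import ctrl
print(ctrl.finish_job())"
```

```text
the job is handed in; nothing more can be done
None
```

The guide is nested on the middle of the wider bar, let go with the gripper clear, and the job is handed in at about 10 s; the first grasp closed on nothing because the TCP height reads about 36 mm low against the cameras, so I went lower and gripped it on the second try.

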